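Strip the bayonet collar, spacer and disc off the mixer spindle

ROBOT

A 6-joint arm with a two-finger parallel gripper is mounted at the origin on a cart in front of the work surface, level with it; the furniture and walls round the work are solid. World frame = base frame: x ahead of the robot, y to its left, z up, the work surface at z = 0. Lengths are in mm, angles in rad, forces in N, time in s.
With the tool pointing down it reaches from about 325 to 1000 mm from the base axis. Payload 5.1 kg.
Tool frame: the origin (TCP) lies at the very end of the fingers, on their centre line; the grasp point (between the pads) lies 19 mm behind it (env.hold_point_z is the distance from the TCP to the grasp point, in mm); z points along the fingers, y is the line along which they close (so a half turn about z gives the same grasp; the last joint's range is limited). The gripper opens to 85 mm and grips with 20 to 120 N. Pads are 22 mm wide; open, the fingers measure 114 mm over their backs; the gripper's body (76 mm by 85 mm) begins 54 mm behind the grasp point. The pads swing forward as they close: fully open they stand 13 mm farther back than shut.
Start: joints at [1.214, 0.124, 1.65, -0, 1.367, -0.083], TCP at [175.776, 625.769, 231.322] pointing down, gripper open.
Joint ranges: [-2.61, 2.61], [-1.02, 2.33], [0.03, 2.71], [-1.35, 4.49], [0.32, 2.68], [-2.91, 2.91]. Speed limits (rad/s): [2.57, 2.57, 3.14, 3.14, 3.14, 3.14].

INTERFACE

Orientations are given as a unit quaternion [x, y, z, w].
In Python, from station import env, viewer, spotter gives the robot as it stands.
- The arm moves only by the tool drive_tool, never from a script. Its arguments are lists of equal length, an entry for each row: "dp": the shift along the tool's x, y, z in m, a list of three; "twist": the turn, a rotation vector about the tool's x, y, z in rad, a list of three; "hand": the gripper's target within -1 to 1 (fully open at 1, half-way at 0, shut at -1). A call has 1 to 12 rows; each row is the pose to reach, as a shift and turn from the pose commanded when the call began, along the tool's axes at that moment; what a row does not reach only later rows make up. A row lasts 1/8 s, in which the tool goes at most 62.5 mm and 10.7 degrees, less where a joint would pass 70% of its speed; a pose out of reach is approached as far as the arm can. A call with a gripper value outside its range is refused whole. The fingers move at their own pace and stop on an object; "newtons" is the grip in N (left out, the last holds). Time passes only in rows, so rows that repeat a pose let the fingers close. It gives the time, the measured TCP pose, the force, the opening and the grip force at its end, in the units of the state.
- env.observe(): the state, without advancing time (a new reading comes with each control period).
- viewer.snapshot(name): name is "side" or "top"; returns the picture (420x560x3 uint8, red, green, blue); there is no depth.
- viewer.camera_info(name): a dict with "intrinsics" (3x3 intrinsics, pixels), "rvec" (rotation vector, rad) and "tvec" (3), from world to camera coordinates, as OpenCV has them. Camera axes: x right, y down, z forward; pixel columns grow to the right and rows downward; lengths in mm; the calibration is good to about 2 mm. A picture is of the moment at which its call begins. camera_info takes no time and is no camera call.
- env.job_done(): hands the job in; it is judged then, once.
Trained networks look in the newest picture that a camera, given by its name, has taken for a name from the list of things; names that differ only in an ending like _2 or _b are one class to them, and where a whole thing is asked for, a point or a joint stands for the part that bears it (a point fixed in the world has none). Each returns a list of dicts, best first, with "p" (0 to 1); they miss things now and then, are a little off and sometimes report something else, mostly with a low value. They report only what shows in the picture. A call takes as long as a camera call.
- spotter.cut_out(thing, camera): "mask" (420x560 bool, what is visible of it) and "bbox" ([left, top, right, bottom] in pixels, round what is visible of it).
The state is a dict: "time_s": time; "joints": joint angles; "qvel": joint speeds; "effort": joint torques, N m; "eef_pos": TCP position; "orientation": TCP orientation; "ft_force": force on the tool from outside, world axes, zero at the start; "moment": the same for the moment, N m; "finger_gap": finger opening in mm; "gripper_force": force on a finger pad.
Only numpy, scipy, OpenCV 4.12 (cv2) and the standard library are available. Lean on these libraries where they do the work, as an engineer would, in place of code of your own. Each camera call takes 0.05 s, during which the arm holds its last target. There are 200 camera calls.

TASK

Strip the mixer's horizontal spindle for cleaning. Free the stop collar from its locking pin - draw it gently towards the free end until it stops, swing its red knob over towards the front of the bench until it stops, then slide it off the end, never forcing it - then slide off the metal sleeve and after it the blue disc. Put all three in the grey tray without dropping them from a height, and leave the other things on the bench where they are.

Things in the scene. Friction and masses are not known exactly. Their poses are not given: they have to be found in the camera images.
- mixer: Rotary mixer: white box 120 x 120 x 206 mm on a grey foot 150 x 160 mm, fixed. Origin: centre of the underside. A level steel spindle, 18 mm in diameter, runs from the box face at y = -60 mm along the mixer's own -y to y = -244 mm, centre line 155 mm above the bench. Its first 45 mm is a fixed boss 24 mm in diameter, with a flange of 48 mm at the face. The spindle is oiled, and does not turn.
- spindle_tip (a point): Centre of the spindle's free end, 155 mm above the bench; axes parallel to the mixer's, so its +y axis points back along the spindle to the box.
- pin_station (a point): Point on the spindle's centre line where a cross pin sticks out, 22 mm short of the free end; axes as the mixer's. The pin is square, 7 mm thick, ends 16 mm from the centre line, on one side only: it points to the mixer's -x side (robot's side), about level to 49 degrees below level. Its exact angle differs each time and is not reported: it must be felt.
- collar: Brass stop collar next to the free end: outer diameter 52 mm, bore 20 mm, 36 mm wide (y from -16 to +20 mm), 280 g. Origin: centre of the bore, about 1 mm below the spindle's centre line; y along the spindle like the mixer's. A stalk rises along +z to a red ball knob; a block 30 x 34 mm, reaching 52 mm below the origin, keeps the knob up within some degrees. It is loose on the spindle.
- collar_recess (a point): On the collar's axis, 8 mm outward of its origin: middle of the wide recess in its outer half that holds the pin (bayonet). Drawn outwards 1 to 8 mm, the collar stops on the pin. Then swing the knob to the mixer's -x side, 0.2 to 1.3 rad about the spindle, to a firm stop: the pin is now at the through slot (9 mm wide; ease back some 0.1 rad) and the collar slides off, clear 53 mm from its start.
- collar_knob (a point): Centre of the red ball knob, 28 mm in diameter, at y = -6 mm, z = +54 mm of the collar; stalk 10 mm thick. Pinched along the spindle direction it turns freely between the fingers as the collar swings.
- sleeve: Aluminium spacer sleeve on the spindle inboard of the collar, 56 mm outer diameter, 60 mm long, bore 39 mm, 150 g. Origin: centre of the bore at mid-length; y along the spindle. It hangs 10 mm below the spindle's centre line; raise it 10 mm to centre it, so that it clears the pin all round by about 3 mm.
- disc: Blue disc on the spindle inboard of the sleeve, 110 mm outer diameter, 16 mm thick, bore 39 mm, 160 g. Origin: centre of the bore at mid-thickness; y along the spindle. It hangs 10 mm below the spindle's centre line; raise it 10 mm to clear the pin. Its rim can be pinched across the thickness from above.
- tray: Open grey tray, fixed, 200 mm along its x, 260 mm along its y, 45 mm high, walls and floor 5 mm. Origin: centre of the underside. Mind the tall round grey tank to its right: 370 mm in diameter, 1 m high, centred 0.70 m ahead of the robot and 0.41 m to its right.
- wash_bottle: White wash bottle with blue spout, 77 x 92 x 217 mm; leave alone. Origin: underside centre.
- timer: White timer, 68 x 77 x 16 mm; leave alone. Origin: underside centre.
- tape_roll: Roll of tape lying flat, 60 x 60 x 19 mm; leave alone. Origin: underside centre.
- pipette_bulb: Red rubber bulb, 56 x 67 x 49 mm; leave alone. Origin: underside centre.
- marker: Red and black marker, 130 mm long, 17 mm thick; leave alone. Origin: underside centre.
- boss_head: Grey metal clamp head, 67 x 61 x 26 mm; leave alone. Origin: underside centre.

How it is judged:
By the outcome, as a careful person would: the job done as asked, in the order asked, and still so for the second after the job is handed in, with the robot touching nothing.
It also fails if it takes over 72 s, if anything falls off the work surface, if the arm or the gripper's body presses on something with over 40 N, if the wrist force passes 120 N, or if a joint passes its speed limit or range.

## Working session

There is one attempt and no reset: what is moved stays moved. The work goes in short steps, Python scripts to look and compute and a tool call to move; the robot and the scene stay as the last step left them, time stands still between calls to the robot, and variables do not carry over. Pictures are saved under pics/ and viewed, at most 10 in all, crops included, and the job is handed in when it is done.

Besides the shell and the picture viewer there is one more tool, called after "Emit:" as name(argument=value, ...) on one line, values as JSON. drive_tool: Moves the arm, as the interface text tells. Its arguments: {"type":"object","properties":{"dp":{"type":"array","items":{"type":"array","items":{"type":"number"}}},"twist":{"type":"array","items":{"type":"array","items":{"type":"number"}}},"hand":{"type":"array","items":{"type":"number"}},"newtons":{"type":"number"}},"required":["dp","twist","hand"]}

```bash
ls; mkdir -p pics; cat > h.py <<'E'
import numpy as np, cv2
from station import env, viewer, spotter
def cam(n):
    c=viewer.camera_info(n); K=np.array(c["intrinsics"],float); R=cv2.Rodrigues(np.array(c["rvec"],float))[0]; t=np.array(c["tvec"],float).ravel(); return K,R,t
def ray(n,uv):
    K,R,t=cam(n); d=R.T@np.linalg.inv(K)@np.array([uv[0],uv[1],1.]); return -R.T@t,d/np.linalg.norm(d)
def atz(n,uv,z):
    o,d=ray(n,uv); return o+d*(z-o[2])/d[2]
def tri(uv1,uv2,n1="side",n2="top"):
    o1,d1=ray(n1,uv1);o2,d2=ray(n2,uv2)
    s=np.linalg.lstsq(np.c_[d1,-d2],o2-o1,rcond=None)[0]; a=o1+s[0]*d1;b=o2+s[1]*d2
    return (a+b)/2,np.linalg.norm(a-b)
def proj(n,P):
    K,R,t=cam(n); q=(K@(R@np.array(P,float).reshape(-1,3).T+t[:,None])).T; return q[:,:2]/q[:,2:]
def snap(n,f=None):
    im=viewer.snapshot(n)
    if f: cv2.imwrite("pics/"+f,im[:,:,::-1])
    return im
def cen(m):
    v,u=np.nonzero(m); return u.mean(),v.mean()
E
cat > a.py <<'E'
from h import *
np.set_printoptions(precision=1,suppress=True)
a=snap("side","s0.png");b=snap("top","t0.png")
cv2.imwrite("pics/b0.png",cv2.resize(np.hstack([a,b])[:,:,::-1],(800,300)))
for n in("side","top"):
    K,R,t=cam(n);print(n,K[0,0],-R.T@t,R[2])
for th in["collar_knob","collar","sleeve","disc","tray","mixer","wash_bottle","timer","tape_roll","pipette_bulb","marker","boss_head"]:
    for n in("side","top"):
        r=spotter.cut_out(th,n)
        print(th,n,[(round(x["p"],2),np.array(x["bbox"]),np.array(cen(x["mask"]))) for x in r[:1]])
print(env.observe())
E
python3 a.py
```

```text
pics
side 478.6549481341518 [ 179.8 -939.7  970.6] [ 0.3  0.7 -0.7]
top 443.88995144680115 [ 451.   -69.3 1327.9] [ 0.1  0.  -1. ]
collar_knob side [(0.94, array([292.8, 164.9, 315.4, 199.6]), array([303.3, 182.5]))]
collar_knob top [(0.82, array([239. , 159.8, 256.8, 175.8]), array([247. , 167.7]))]
collar side [(0.56, array([293.6, 164.6, 311. , 201.3]), array([302.6, 181.6]))]
collar top [(0.77, array([238.8, 159.4, 250.4, 179.2]), array([246.9, 167.8]))]
sleeve side [(0.85, array([282.8, 160.9, 301.5, 187.1]), array([289.8, 171.9]))]
sleeve top [(0.9, array([214.7, 157.6, 239.4, 179.5]), array([227.2, 170.4]))]
disc side [(0.68, array([268.9, 151.4, 305.2, 185. ]), array([284. , 163.6]))]
disc top [(0.68, array([207.1, 150.8, 222. , 190.3]), array([211.3, 171.7]))]
tray side [(0.73, array([225.9, 211.4, 327.4, 305.5]), array([275.1, 258.9]))]
tray top [(0.92, array([243.1, 184.8, 338.8, 253.6]), array([289.7, 220.4]))]
mixer side [(0.71, array([241.6, 119.4, 309.4, 205.2]), array([265.7, 159.8]))]
mixer top [(0.82, array([142.3, 150.6, 258.4, 211.2]), array([175.1, 178.6]))]
wash
[... 618 characters left out ...]
246.7, 186.6, 266.7]), array([171.1, 259.8]))]
marker side [(0.73, array([237.2, 317.6, 283.8, 335.2]), array([258.9, 325.2]))]
marker top [(0.8, array([340.7, 239.6, 371.2, 276.6]), array([354.4, 258.2]))]
boss_head side []
boss_head top [(0.65, array([174.2, 219.3, 190. , 238.5]), array([181.3, 229.3]))]
{'time_s': 1.3, 'joints': array([ 1.2,  0.1,  1.7,  0. ,  1.4, -0.1]), 'qvel': array([ 0., -0., -0.,  0.,  0.,  0.]), 'effort': array([ -0. , -42.4, -36.6,  -0. ,   0. ,   0. ]), 'eef_pos': array([175.8, 625.8, 231.3]), 'orientation': array([ 0.1,  1. , -0. , -0. ]), 'ft_force': array([ 0.5, -0.2,  0.5]), 'moment': array([0., 0., 0.]), 'gripper_force': 0.0, 'finger_gap': 85.16915314801021}
```

```bash
python3 - <<'E'
import cv2,numpy as np
s=cv2.imread("pics/s0.png");t=cv2.imread("pics/t0.png")
a=cv2.resize(s[100:320,170:350],None,fx=2.2,fy=2.2);b=cv2.resize(t[130:290,130:350],None,fx=1.8,fy=1.8)
o=np.zeros((max(a.shape[0],b.shape[0]),a.shape[1]+b.shape[1],3),np.uint8);o[:a.shape[0],:a.shape[1]]=a;o[:b.shape[0],a.shape[1]:]=b
cv2.imwrite("pics/c0.png",o);print(o.shape)
E
python3 - <<'E'
import sys;sys.path.insert(0,'.')
from h import *
np.set_printoptions(precision=1,suppress=True)
print("knob",tri((303.3,182.5),(247,167.7)))
print("tray",tri((275.1,258.9),(289.7,220.4)))
for n,uv,z in[("timer",(205.1,251.2),16),("tape",(181.5,228.9),19),("bulb",(171,259.8),25),("marker",(354,258),10),("bottle",(402,247),110)]: print(n,atz("top",uv,z))
E
```

```text
(484, 792, 3)
knob (array([628. ,  30. , 147.8]), np.float64(0.42684035655478153))
tray (array([493. , -87.8,   6.6]), np.float64(2.103304496547793))
timer [398.6 161.2  16. ]
tape [463.6 231.7  19. ]
bulb [372.9 259.   25. ]
marker [ 382.8 -278.    10. ]
bottle [ 419.2 -392.9  110. ]
```

View pics/b0.png

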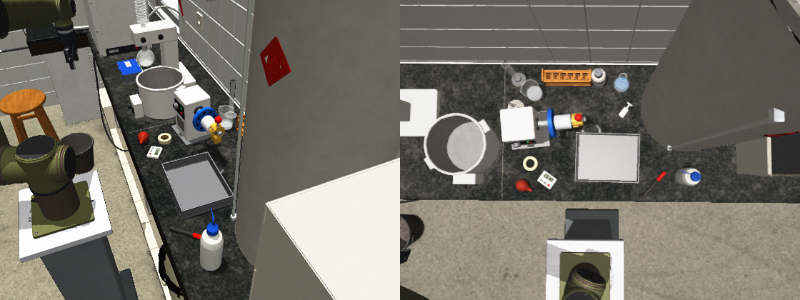

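View pics/c0.png

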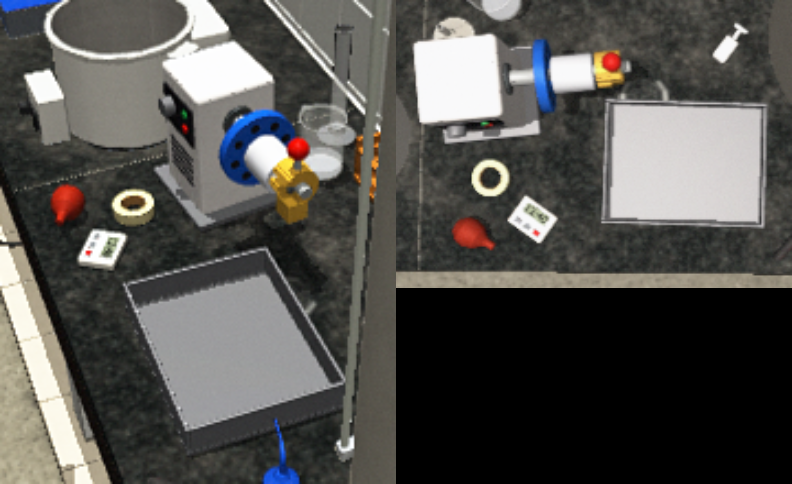

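The side view shows the red knob at about (305,167), the spindle tip at (308,186) and the tray below. The mask centroid was of the whole collar, so I'll refine using colour.

```bash
python3 - <<'E'
from h import *
np.set_printoptions(precision=1,suppress=True)
s=cv2.imread("pics/s0.png")[:,:,::-1].astype(int);t=cv2.imread("pics/t0.png")[:,:,::-1].astype(int)
def red(im,x0,y0,x1,y1):
    m=(im[...,0]>110)&(im[...,1]<70)&(im[...,2]<80); k=np.zeros_like(m);k[y0:y1,x0:x1]=m[y0:y1,x0:x1]; return cen(k),k.sum()
rs=red(s,290,150,320,180);rt=red(t,235,150,270,185);print(rs,rt)
print("knob",tri(rs[0],rt[0]))
print("tip",tri((307.7,186.4),(258.9,167.2)))
# blue disc
def blue(im,x0,y0,x1,y1):
    m=(im[...,2]>im[...,0]+60)&(im[...,2]>90); k=np.zeros_like(m);k[y0:y1,x0:x1]=m[y0:y1,x0:x1]; return k
bt=blue(t,195,145,225,200);v,u=np.nonzero(bt);print(u.min(),u.max(),v.min(),v.max(),cen(bt))
P=np.array([atz("top",(a,b),145) for a,b in zip(u,v)]);c=P.mean(0);w,V=np.linalg.eigh(np.cov((P-c)[:,:2].T));print("disc dir",c,V[:,1],w)
crop=lambda x,y:((x-396)/1.8+130,y/1.8+130)
for x,y in[(416,42),(497,35),(503,118),(419,124)]:print("box",atz("top",crop(x,y),206))
for x,y in[(608,100),(766,103),(763,226),(603,221)]:print("tray",atz("top",crop(x,y),45))
# spotter sleeve top mask axis
snap("top");r=spotter.cut_out("sleeve","top")[0]["mask"];v,u=np.nonzero(r);P=np.array([atz("top",(a,b),170) for a,b in zip(u,v)]);print("sleeve",P.mean(0),P.min(0),P.max(0))
E
```

```text
((np.float64(305.2686567164179), np.float64(166.6417910447761)), np.int64(67)) ((np.float64(249.50602409638554), np.float64(164.0)), np.int64(83))
knob (array([627.8,  18.6, 210. ]), np.float64(0.33488683362789445))
tip (array([627.5,  -2.2, 157.4]), np.float64(0.9954535412190383))
206 216 152 191 (np.float64(210.30555555555554), np.float64(171.54861111111111))
disc dir [617.  128.8 145. ] [-1.  -0.1] [ 35.2 949.9]
box [653.8 296.7 206. ]
box [664.8 181.6 206. ]
box [546.6 170.5 206. ]
box [537.  289.1 206. ]
tray [591.   35.7  45. ]
tray [ 588.3 -219.1   45. ]
tray [ 391.  -214.8   45. ]
tray [396.4  41.   45. ]
sleeve [617.8  81.5 170. ] [591.3  48.8 170. ] [644.6 112.7 170. ]
```

```bash
cat >> h.py <<'E'
from scipy.spatial.transform import Rotation as Ro
def down(yaw):  # tool z down, tool y along (sin yaw,-cos yaw,0)
    y=np.array([np.sin(yaw),-np.cos(yaw),0]);z=np.array([0,0,-1.]);return Ro.from_matrix(np.c_[np.cross(y,z),y,z])
def go(p,R):
    o=env.observe();R0=Ro.from_quat(o["orientation"]);p0=np.array(o["eef_pos"])
    return np.round(R0.inv().apply(np.array(p)-p0)/1000,4).tolist(),np.round((R0.inv()*R).as_rotvec(),4).tolist()
E
python3 - <<'E'
from h import *
np.set_printoptions(precision=3,suppress=True)
print(Ro.from_quat(env.observe()["orientation"]).as_matrix())
for a in(0.1,0.1+np.pi):print(go((628,19,290),down(a)))
E
```

```text
[[-0.963  0.27  -0.   ]
 [ 0.27   0.963 -0.   ]
 [ 0.    -0.    -1.   ]]
([-0.5994, -0.4619, -0.0587], [-0.0, 0.0, 2.7678])
([-0.5994, -0.4619, -0.0587], [-0.0, -0.0, -0.3738])
```

Emit:
drive_tool(dp=[[0, 0, -0.06], [-0.04, -0.03, -0.06], [-0.6, -0.462, -0.06], [-0.6, -0.462, -0.06], [-0.6, -0.462, -0.06], [-0.6, -0.462, -0.06], [-0.6, -0.462, -0.06], [-0.6, -0.462, -0.06], [-0.6, -0.462, -0.06], [-0.6, -0.462, -0.06], [-0.6, -0.462, -0.06], [-0.6, -0.462, -0.06]], twist=[[0, 0, 0], [0, 0, 0], [0, 0, -0.1], [0, 0, -0.2], [0, 0, -0.3], [0, 0, -0.374], [0, 0, -0.374], [0, 0, -0.374], [0, 0, -0.374], [0, 0, -0.374], [0, 0, -0.374], [0, 0, -0.374]], hand=[0.3, 0.2, 0.2, 0.2, 0.2, 0.2, 0.2, 0.2, 0.2, 0.2, 0.2, 0.2], newtons=30)

```text
time_s: 2.9
eef_pos: [580.4, 82.9, 291.6]
orientation: [-0.05, 0.999, 0.0, 0.0]
ft_force: [0.9, 0.5, 0.4]
finger_gap: 50.8
gripper_force: 0.0
```

```bash
python3 - <<'E'
from h import *
np.set_printoptions(precision=3,suppress=True)
print(go((628,18.6,290),down(.1+np.pi)),env.observe()["finger_gap"])
E
```

```text
([-0.041, -0.0687, 0.0017], [0.0002, 0.0008, -0.0001]) 50.823051604434326
```

Emit:
drive_tool(dp=[[-0.02, -0.035, 0], [-0.041, -0.068, 0], [-0.041, -0.068, 0], [-0.041, -0.068, 0]], twist=[[0, 0, 0], [0, 0, 0], [0, 0, 0], [0, 0, 0]], hand=[0.2, 0.2, 0.2, 0.2])

```text
time_s: 3.4
eef_pos: [626.7, 21.5, 291.2]
orientation: [-0.05, 0.999, 0.0, -0.0]
ft_force: [-0.1, 0.5, -0.5]
finger_gap: 51.0
gripper_force: 0.0
```

```bash
python3 - <<'E'
from h import *
np.set_printoptions(precision=3,suppress=True)
o=env.observe();print(o["eef_pos"],o["joints"],go((628,18.6,191),down(.1+np.pi)))
s=snap("side");
# check tool tip reprojection & knob visible
im=s.copy();p=proj("side",[o["eef_pos"]])[0];print(p)
cv2.circle(im,tuple(int(round(v)) for v in p),1,(0,255,0),-1)
cv2.imwrite("pics/c1.png",cv2.resize(im[100:220,240:360,::-1],None,fx=4,fy=4,interpolation=cv2.INTER_CUBIC))
E
```

```text
[626.699  21.503 291.164] [-0.051  0.044  1.635  0.     1.463 -1.722] ([-0.0011, -0.0031, 0.1002], [0.0005, -0.0005, 0.0001])
[305.195 140.652]
```

View pics/c1.png

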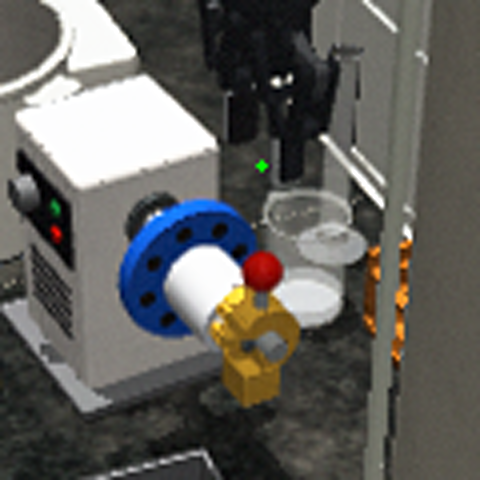

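The gripper sits over the knob (knob at crop (262,271)). Descending now.

Emit:
drive_tool(dp=[[-0.001, -0.003, 0.04], [-0.001, -0.003, 0.08], [-0.001, -0.003, 0.1], [-0.001, -0.003, 0.1], [-0.001, -0.003, 0.1], [-0.001, -0.003, 0.1], [-0.001, -0.003, 0.1], [-0.001, -0.003, 0.1]], twist=[[0, 0, 0], [0, 0, 0], [0, 0, 0], [0, 0, 0], [0, 0, 0], [0, 0, 0], [0, 0, 0], [0, 0, 0]], hand=[0.2, 0.2, 0.1, -0.1, -0.3, -0.5, -0.5, -0.5], newtons=25)

```text
time_s: 4.45
eef_pos: [629.5, 18.5, 193.8]
orientation: [-0.05, 0.999, 0.0, 0.002]
ft_force: [0.0, 1.8, 5.7]
finger_gap: 26.1
gripper_force: 24.9
```

Emit:
drive_tool(dp=[[0, 0, -0.002], [0, 0, -0.002], [0, 0, -0.002]], twist=[[0, 0, 0], [0, 0, 0], [0, 0, 0]], hand=[-0.5, -0.5, -0.5])

```text
time_s: 4.82
eef_pos: [628.6, 18.2, 193.8]
orientation: [-0.05, 0.999, -0.0, 0.0]
ft_force: [0.4, 0.3, 4.7]
finger_gap: 26.3
gripper_force: 24.9
```

Emit:
drive_tool(dp=[[0, 0, -0.002], [0, 0, -0.002], [0, 0, -0.002]], twist=[[0, 0, 0], [0, 0, 0], [0, 0, 0]], hand=[-0.5, -0.5, -0.5])

```text
time_s: 5.2
eef_pos: [627.7, 18.2, 194.2]
orientation: [-0.05, 0.999, -0.0, -0.001]
ft_force: [1.9, -0.3, -2.9]
finger_gap: 26.5
gripper_force: 24.7
```

Emit:
drive_tool(dp=[[0, -0.001, 0], [0, -0.002, 0], [0, -0.003, 0], [0, -0.003, 0]], twist=[[0, 0, 0], [0, 0, 0], [0, 0, 0], [0, 0, 0]], hand=[-0.5, -0.5, -0.5, -0.5])

```text
time_s: 5.7
eef_pos: [628.5, 15.2, 195.2]
orientation: [-0.05, 0.999, -0.0, -0.0]
ft_force: [0.3, 0.4, -4.3]
finger_gap: 26.0
gripper_force: 24.8
```

Emit:
drive_tool(dp=[[0, -0.001, 0.0005], [0, -0.002, 0.0005], [0, -0.003, 0.0005], [0, -0.003, 0.0005]], twist=[[0, 0, 0], [0, 0, 0], [0, 0, 0], [0, 0, 0]], hand=[-0.5, -0.5, -0.5, -0.5])

```text
time_s: 6.2
eef_pos: [628.7, 13.3, 194.7]
orientation: [-0.05, 0.999, 0.001, -0.0]
ft_force: [0.4, 4.7, -3.7]
finger_gap: 26.4
gripper_force: 24.9
```

Emit:
drive_tool(dp=[[0, -0.001, 0], [0, -0.0015, 0], [0, -0.0015, 0]], twist=[[0, 0, 0], [0, 0, 0], [0, 0, 0]], hand=[-0.5, -0.5, -0.5])

```text
time_s: 6.58
eef_pos: [628.8, 12.6, 194.7]
orientation: [-0.05, 0.999, 0.002, -0.0]
ft_force: [-0.4, 7.6, -3.0]
finger_gap: 26.1
gripper_force: 25.0
```

Emit:
drive_tool(dp=[[0, 0.0015, 0], [0.0027, 0.0015, 0], [0.0054, 0.0015, -0.0003], [0.0081, 0.0015, 0], [0.0108, 0.0015, 0], [0.0108, 0.0015, 0]], twist=[[0, 0, 0], [0, 0, 0], [0, 0, 0], [0, 0, 0], [0, 0, 0], [0, 0, 0]], hand=[-0.5, -0.5, -0.5, -0.5, -0.5, -0.5])

```text
time_s: 7.32
eef_pos: [618.1, 11.1, 194.6]
orientation: [-0.05, 0.999, -0.0, 0.0]
ft_force: [2.6, 3.2, -6.5]
finger_gap: 26.1
gripper_force: 25.0
```

Emit:
drive_tool(dp=[[0.0027, 0, 0.0012], [0.0053, 0, 0.0018], [0.008, 0, 0.0026], [0.0105, 0, 0.0034], [0.0105, 0, 0.0034]], twist=[[0, 0, 0], [0, 0, 0], [0, 0, 0], [0, 0, 0], [0, 0, 0]], hand=[-0.5, -0.5, -0.5, -0.5, -0.5])

```text
time_s: 7.95
eef_pos: [607.7, 9.8, 192.0]
orientation: [-0.05, 0.999, -0.0, 0.0]
ft_force: [3.0, 0.7, -0.9]
finger_gap: 26.0
gripper_force: 25.2
```

Emit:
drive_tool(dp=[[0.0025, 0, 0.0008], [0.0048, 0, 0.0017], [0.0073, 0, 0.0028], [0.0097, 0, 0.004], [0.0097, 0, 0.004]], twist=[[0, 0, 0], [0, 0, 0], [0, 0, 0], [0, 0, 0], [0, 0, 0]], hand=[-0.5, -0.5, -0.5, -0.5, -0.5])

```text
time_s: 8.57
eef_pos: [597.8, 9.2, 187.5]
orientation: [-0.05, 0.999, -0.0, -0.0]
ft_force: [2.1, -0.3, -0.1]
finger_gap: 26.3
gripper_force: 25.3
```

Emit:
drive_tool(dp=[[0.0023, 0, 0.0014], [0.0046, 0, 0.0028], [0.0068, 0, 0.0044], [0.0089, 0, 0.0061], [0.0089, 0, 0.0061]], twist=[[0, 0, 0], [0, 0, 0], [0, 0, 0], [0, 0, 0], [0, 0, 0]], hand=[-0.5, -0.5, -0.5, -0.5, -0.5])

```text
time_s: 9.2
eef_pos: [589.5, 8.4, 182.5]
orientation: [-0.05, 0.999, 0.0, 0.001]
ft_force: [2.3, 0.9, 5.0]
finger_gap: 26.3
gripper_force: 25.7
```

Emit:
drive_tool(dp=[[0.002, 0, 0.0013], [0.004, 0, 0.003], [0.004, 0, 0.003]], twist=[[0, 0, 0], [0, 0, 0], [0, 0, 0]], hand=[-0.5, -0.5, -0.5])

```text
time_s: 9.57
eef_pos: [586.7, 8.4, 180.7]
orientation: [-0.05, 0.999, 0.0, 0.002]
ft_force: [3.4, 2.8, 7.3]
finger_gap: 26.4
gripper_force: 26.0
```

Emit:
drive_tool(dp=[[0.001, 0, 0.001], [0.002, 0, 0.002], [0.002, 0, 0.002]], twist=[[0, 0, 0], [0, 0, 0], [0, 0, 0]], hand=[-0.5, -0.5, -0.5])

```text
time_s: 9.95
eef_pos: [585.7, 8.4, 179.8]
orientation: [-0.05, 0.999, 0.0, 0.004]
ft_force: [4.2, 3.7, 9.2]
finger_gap: 26.0
gripper_force: 26.2
```

Emit:
drive_tool(dp=[[-0.005, 0.001, -0.004], [-0.0093, 0.001, -0.0079], [-0.0093, 0, -0.0079], [-0.0093, -0.002, -0.0079], [-0.0093, -0.004, -0.0079], [-0.0093, -0.004, -0.0079]], twist=[[0, 0, 0], [0, 0, 0], [0, 0, 0], [0, 0, 0], [0, 0, 0], [0, 0, 0]], hand=[-0.5, -0.5, -0.5, -0.5, -0.5, -0.5])

```text
time_s: 10.7
eef_pos: [592.5, 4.4, 183.7]
orientation: [-0.05, 0.999, -0.0, -0.0]
ft_force: [-0.8, -0.0, 1.2]
finger_gap: 26.4
gripper_force: 25.6
```

Emit:
drive_tool(dp=[[0, -0.002, 0], [0, -0.004, 0], [0, -0.006, 0], [0, -0.008, 0]], twist=[[0, 0, 0], [0, 0, 0], [0, 0, 0], [0, 0, 0]], hand=[-0.5, -0.5, -0.5, -0.5])

```text
time_s: 11.2
eef_pos: [593.6, -3.5, 183.9]
orientation: [-0.05, 0.999, -0.0, -0.0]
ft_force: [0.3, 1.0, -0.9]
finger_gap: 26.1
gripper_force: 25.5
```

Emit:
drive_tool(dp=[[0, -0.003, 0], [0, -0.006, 0], [0, -0.009, 0], [0, -0.012, 0], [0, -0.015, 0], [0, -0.018, 0], [0, -0.018, 0]], twist=[[0, 0, 0], [0, 0, 0], [0, 0, 0], [0, 0, 0], [0, 0, 0], [0, 0, 0], [0, 0, 0]], hand=[-0.5, -0.5, -0.5, -0.5, -0.5, -0.5, -0.5])

```text
time_s: 12.08
eef_pos: [595.5, -21.6, 184.2]
orientation: [-0.05, 0.999, -0.0, -0.0]
ft_force: [1.2, -0.0, -2.6]
finger_gap: 26.0
gripper_force: 25.4
```

Emit:
drive_tool(dp=[[0, -0.003, 0], [-0.003, -0.004, -0.002], [-0.0056, -0.004, -0.0038], [-0.0105, -0.004, -0.006], [-0.0156, -0.004, -0.008], [-0.0209, -0.004, -0.0093], [-0.0262, -0.004, -0.0101], [-0.0316, -0.004, -0.0104], [-0.0316, -0.004, -0.0104]], twist=[[0, 0, 0], [0, 0, 0], [0, 0, 0], [0, 0, 0], [0, 0, 0], [0, 0, 0], [0, 0, 0], [0, 0, 0], [0, 0, 0]], hand=[-0.5, -0.5, -0.5, -0.5, -0.5, -0.5, -0.5, -0.5, -0.5])

```text
time_s: 13.2
eef_pos: [628.0, -22.0, 195.2]
orientation: [-0.05, 0.999, -0.0, 0.0]
ft_force: [-1.0, 0.6, 0.2]
finger_gap: 26.5
gripper_force: 25.0
```

Emit:
drive_tool(dp=[[0, -0.003, -0.001], [0, -0.007, -0.001], [0, -0.011, -0.001], [0, -0.015, -0.001], [0, -0.02, -0.001], [0, -0.03, -0.001], [0, -0.05, -0.001], [0, -0.05, -0.001]], twist=[[0, 0, 0], [0, 0, 0], [0, 0, 0], [0, 0, 0], [0, 0, 0], [0, 0, 0], [0, 0, 0], [0, 0, 0]], hand=[-0.5, -0.5, -0.5, -0.5, -0.5, -0.5, -0.5, -0.5])

```text
time_s: 14.2
eef_pos: [632.5, -73.8, 195.7]
orientation: [-0.049, 0.999, -0.0, 0.0]
ft_force: [0.3, 0.7, -3.3]
finger_gap: 26.1
gripper_force: 25.0
```

```bash
python3 - <<'E'
from h import *
s=snap("side");t=snap("top")
cv2.imwrite("pics/c2.png",np.hstack([cv2.resize(s[100:260,230:360,::-1],(390,480)),cv2.resize(t[130:260,190:300,::-1],(406,480))]))
for p in[(450,-140,220),(450,-140,95)]:print(go(p,down(.1+np.pi)))
E
```

```text
([0.1881, -0.0492, -0.0244], [0.0003, -0.0001, -0.0009])
([0.1881, -0.0492, 0.1006], [0.0003, -0.0001, -0.0009])
```

View pics/c2.png

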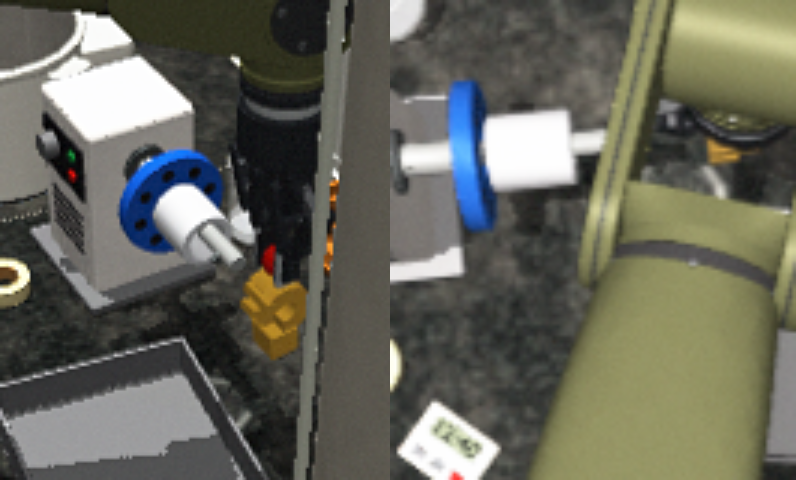

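The collar is off and hanging from the gripper. The sleeve and disc have not moved.

Emit:
drive_tool(dp=[[0.03, -0.009, 0], [0.07, -0.02, 0], [0.11, -0.03, 0], [0.15, -0.045, 0], [0.188, -0.059, 0.01], [0.188, -0.059, 0.04], [0.188, -0.059, 0.07], [0.188, -0.059, 0.086], [0.188, -0.059, 0.09], [0.188, -0.059, 0.092], [0.188, -0.059, 0.092]], twist=[[0, 0, 0], [0, 0, 0], [0, 0, 0], [0, 0, 0], [0, 0, 0], [0, 0, 0], [0, 0, 0], [0, 0, 0], [0, 0, 0], [0, 0, 0], [0, 0, 0]], hand=[-0.5, -0.5, -0.5, -0.5, -0.5, -0.5, -0.5, -0.5, -0.5, -0.5, -0.5])

```text
time_s: 15.68
eef_pos: [452.0, -149.5, 104.7]
orientation: [-0.05, 0.999, -0.0, 0.001]
ft_force: [0.6, 0.4, -2.9]
finger_gap: 26.0
gripper_force: 25.0
```

Emit:
drive_tool(dp=[[0, 0, 0.002], [0, 0, 0.004], [0, 0, 0.006], [0, 0, 0.0075], [0, 0, 0.0075]], twist=[[0, 0, 0], [0, 0, 0], [0, 0, 0], [0, 0, 0], [0, 0, 0]], hand=[-0.5, -0.5, -0.5, -0.5, -0.5])

```text
time_s: 16.3
eef_pos: [453.5, -149.8, 98.9]
orientation: [-0.05, 0.999, -0.001, 0.003]
ft_force: [1.5, 2.3, 6.9]
finger_gap: 25.9
gripper_force: 25.7
```

Emit:
drive_tool(dp=[[0, 0, -0.0015], [0, 0, -0.0015], [0, 0, -0.0015], [0, 0, -0.0015], [0, 0, -0.02], [0, 0, -0.05], [0, 0, -0.09], [0, 0, -0.13]], twist=[[0, 0, 0], [0, 0, 0], [0, 0, 0], [0, 0, 0], [0, 0, 0], [0, 0, 0], [0, 0, 0], [0, 0, 0]], hand=[-0.4, -0.2, 0.2, 0.4, 0.5, 0.6, 0.8, 0.9])

```text
time_s: 17.3
eef_pos: [451.2, -149.3, 228.7]
orientation: [-0.05, 0.999, -0.0, 0.001]
ft_force: [0.6, -0.1, 0.6]
finger_gap: 81.4
gripper_force: 0.0
```

```bash
python3 - <<'E'
from h import *
np.set_printoptions(precision=1,suppress=True)
for n in("side","top"):
    snap(n)
    for th in("collar","sleeve"):
        r=spotter.cut_out(th,n);print(n,th,[(round(x["p"],2),np.array(x["bbox"]),np.array(cen(x["mask"]))) for x in r[:1]])
print(env.observe()["joints"],env.observe()["eef_pos"])
for a in(.1+np.pi/2,.1-np.pi/2):print(go((615,82,240),down(a)))
E
```

```text
side collar [(0.57, array([257.1, 246.5, 278.5, 284.6]), array([268.3, 264.8]))]
side sleeve [(0.6, array([282. , 163.4, 306.7, 187.2]), array([292.2, 173.9]))]
top collar [(0.32, array([213.7, 158.3, 238.6, 179.7]), array([227.1, 170.2]))]
top sleeve [(0.88, array([215.8, 155.8, 239. , 179.4]), array([227.3, 170.2]))]
[-0.4 -0.3  2.   0.   1.4 -2.1] [ 450.6 -149.   225.4]
([-0.1867, 0.2134, -0.0147], [-0.0004, -0.0016, 1.571])
([-0.1867, 0.2134, -0.0147], [0.0016, -0.0004, -1.5706])
```

Emit:
drive_tool(dp=[[0, 0, -0.015], [-0.04, 0.045, -0.015], [-0.08, 0.09, -0.015], [-0.12, 0.13, -0.015], [-0.16, 0.17, -0.015], [-0.188, 0.204, -0.015], [-0.188, 0.204, -0.015], [-0.188, 0.204, -0.015], [-0.188, 0.204, -0.015], [-0.188, 0.204, -0.015], [-0.188, 0.204, -0.015]], twist=[[0, 0, 0.18], [0, 0, 0.36], [0, 0, 0.54], [0, 0, 0.72], [0, 0, 0.9], [0, 0, 1.08], [0, 0, 1.26], [0, 0, 1.44], [0, 0, 1.571], [0, 0, 1.571], [0, 0, 1.571]], hand=[0.9, 1, 1, 1, 1, 1, 1, 1, 1, 1, 1])

```text
time_s: 18.98
eef_pos: [617.3, 72.5, 240.0]
orientation: [0.67, 0.742, -0.001, -0.001]
ft_force: [-0.5, -0.4, 0.7]
finger_gap: 85.4
gripper_force: 0.0
```

```bash
python3 - <<'E'
from h import *
np.set_printoptions(precision=3,suppress=True)
print(env.observe()["joints"],Ro.from_quat(env.observe()["orientation"]).as_matrix(),go((617.5,73,128),down(.1+np.pi/2)),go((617.5,73,128),down(.1-np.pi/2)))
E
```

```text
[ 0.031  0.058  1.706  0.     1.379 -0.071] [[-0.102  0.995 -0.002]
 [ 0.995  0.102 -0.   ]
 [ 0.    -0.002 -1.   ]] ([0.0005, 0.0004, 0.112], [-0.0018, -0.0001, 0.0018]) ([0.0005, 0.0004, 0.112], [0.0002, -0.0028, -3.1398])
```

Emit:
drive_tool(dp=[[0, 0, 0.03], [0, 0, 0.06], [0, 0, 0.09], [0, 0, 0.112], [0, 0, 0.112], [0, 0, 0.112], [0, 0, 0.112], [0, 0, 0.112]], twist=[[0, 0, 0], [0, 0, 0], [0, 0, 0], [0, 0, 0], [0, 0, 0], [0, 0, 0], [0, 0, 0], [0, 0, 0]], hand=[1, 1, 1, 1, 0.8, 0.4, 0.1, 0], newtons=30)

```text
time_s: 19.98
eef_pos: [619.1, 72.6, 131.2]
orientation: [0.671, 0.742, 0.001, 0.001]
ft_force: [0.6, -0.5, 3.0]
finger_gap: 54.2
gripper_force: 32.5
```

Emit:
drive_tool(dp=[[0, 0, -0.003], [0, 0, -0.006], [0, 0, -0.009], [0, 0, -0.011], [0, 0, -0.011]], twist=[[0, 0, 0], [0, 0, 0], [0, 0, 0], [0, 0, 0], [0, 0, 0]], hand=[-0.1, -0.1, -0.1, -0.1, -0.1], newtons=40)

```text
time_s: 20.6
eef_pos: [617.8, 72.5, 140.3]
orientation: [0.671, 0.742, 0.0, 0.0]
ft_force: [0.4, -1.3, -1.4]
finger_gap: 53.8
gripper_force: 42.1
```

```bash
python3 - <<'E'
from h import *
s=snap("side")
cv2.imwrite("pics/c3.png",cv2.resize(s[130:210,250:340,::-1],None,fx=7,fy=7,interpolation=cv2.INTER_CUBIC))
E
```

```text
(no output)
```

View pics/c3.png

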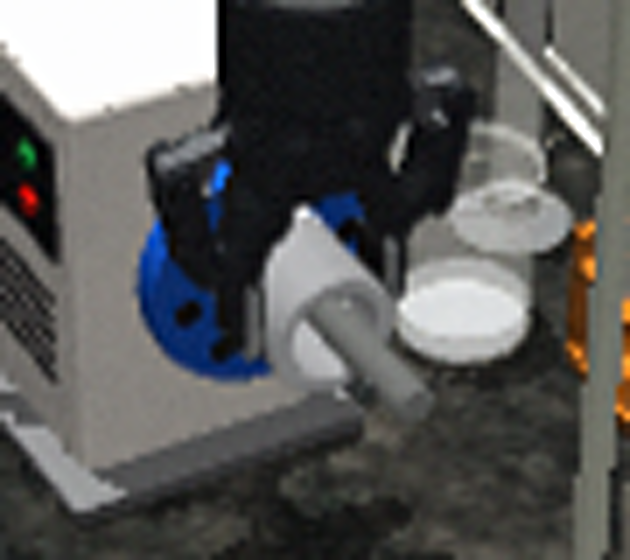

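Emit:
drive_tool(dp=[[-0.005, 0.0005, -0.0007], [-0.012, 0.0005, -0.0007], [-0.02, 0.0005, -0.0007], [-0.027, 0.0005, -0.0007], [-0.033, 0.0005, -0.0007], [-0.037, 0.0005, -0.0007], [-0.041, 0.0005, -0.0007], [-0.045, 0.0005, -0.0007]], twist=[[0, 0, 0], [0, 0, 0], [0, 0, 0], [0, 0, 0], [0, 0, 0], [0, 0, 0], [0, 0, 0], [0, 0, 0]], hand=[-0.1, -0.1, -0.1, -0.1, -0.1, -0.1, -0.1, -0.1])

```text
time_s: 21.65
eef_pos: [622.8, 27.6, 140.8]
orientation: [0.671, 0.742, 0.0, -0.0]
ft_force: [-0.4, 0.7, -0.9]
finger_gap: 54.0
gripper_force: 42.1
```

Emit:
drive_tool(dp=[[-0.004, 0, 0], [-0.008, 0, 0], [-0.012, 0, 0], [-0.016, 0, 0], [-0.02, 0, 0]], twist=[[0, 0, 0], [0, 0, 0], [0, 0, 0], [0, 0, 0], [0, 0, 0]], hand=[-0.1, -0.1, -0.1, -0.1, -0.1])

```text
time_s: 22.28
eef_pos: [624.8, 7.6, 140.8]
orientation: [0.671, 0.742, 0.0, 0.0]
ft_force: [-0.5, -0.2, -1.7]
finger_gap: 54.3
gripper_force: 42.1
```

Emit:
drive_tool(dp=[[-0.008, 0, 0], [-0.016, 0, 0], [-0.024, 0, 0], [-0.032, 0, 0], [-0.04, 0, 0], [-0.048, 0, 0], [-0.058, 0, 0], [-0.075, 0, 0], [-0.09, 0, 0], [-0.09, 0, 0]], twist=[[0, 0, 0], [0, 0, 0], [0, 0, 0], [0, 0, 0], [0, 0, 0], [0, 0, 0], [0, 0, 0], [0, 0, 0], [0, 0, 0], [0, 0, 0]], hand=[-0.1, -0.1, -0.1, -0.1, -0.1, -0.1, -0.1, -0.1, -0.1, -0.1])

```text
time_s: 23.52
eef_pos: [633.9, -83.1, 140.8]
orientation: [0.672, 0.741, 0.0, 0.0]
ft_force: [0.2, -0.0, -1.6]
finger_gap: 53.9
gripper_force: 42.1
```

```bash
python3 - <<'E'
from h import *
print(go((530,-130,120),down(.1+np.pi/2)))
s=snap("side");r=spotter.cut_out("collar","side");print([(x["p"],x["bbox"]) for x in r[:2]])
E
```

```text
([-0.0365, -0.108, 0.0208], [0.0001, 0.0, -0.0019])
[(0.89, [256.5, 248.7, 278.5, 284.9])]
```

Emit:
drive_tool(dp=[[-0.02, -0.035, 0], [-0.04, -0.075, 0], [-0.061, -0.111, 0], [-0.061, -0.111, 0.02], [-0.061, -0.111, 0.055], [-0.061, -0.111, 0.09], [-0.061, -0.111, 0.108], [-0.061, -0.111, 0.113], [-0.061, -0.111, 0.117], [-0.061, -0.111, 0.117]], twist=[[0, 0, 0], [0, 0, 0], [0, 0, 0], [0, 0, 0], [0, 0, 0], [0, 0, 0], [0, 0, 0], [0, 0, 0], [0, 0, 0], [0, 0, 0]], hand=[-0.1, -0.1, -0.1, -0.1, -0.1, -0.1, -0.1, -0.1, -0.1, -0.1])

```text
time_s: 24.88
eef_pos: [530.3, -153.7, 24.8]
orientation: [0.671, 0.742, 0.0, 0.001]
ft_force: [0.2, -0.9, -1.2]
finger_gap: 54.0
gripper_force: 42.6
```

Emit:
drive_tool(dp=[[0, 0, 0.002], [0, 0, 0.004], [0, 0, 0.006], [0, 0, 0.007], [0, 0, 0.007]], twist=[[0, 0, 0], [0, 0, 0], [0, 0, 0], [0, 0, 0], [0, 0, 0]], hand=[-0.1, -0.1, -0.1, -0.1, -0.1])

```text
time_s: 25.5
eef_pos: [534.3, -154.8, 21.5]
orientation: [0.671, 0.741, 0.002, 0.005]
ft_force: [5.6, 1.8, 9.8]
finger_gap: 54.2
gripper_force: 43.3
```

Emit:
drive_tool(dp=[[0, 0, -0.0025], [0, 0, -0.0025], [0, 0, -0.0025], [0, 0, -0.0025], [0, 0, -0.02], [0, 0, -0.06], [0, 0, -0.11], [0, 0, -0.16], [0, 0, -0.21], [0, 0, -0.25]], twist=[[0, 0, 0], [0, 0, 0], [0, 0, 0], [0, 0, 0], [0, 0, 0], [0, 0, 0], [0, 0, 0], [0, 0, 0], [0, 0, 0], [0, 0, 0]], hand=[0.3, 0.4, 0.5, 0.55, 0.55, 0.55, 0.3, 0, 0, 0])

```text
time_s: 26.75
eef_pos: [528.9, -153.3, 269.5]
orientation: [0.671, 0.742, 0.0, 0.001]
ft_force: [1.2, 0.6, -0.3]
finger_gap: 42.7
gripper_force: 0.0
```

```bash
python3 - <<'E'
from h import *
np.set_printoptions(precision=3,suppress=True)
s=snap("side");t=snap("top")
cv2.imwrite("pics/c4.png",np.hstack([cv2.resize(s[100:320,210:350,::-1],(382,600)),cv2.resize(t[130:270,190:290,::-1],(418,585))[:600] if 0 else cv2.resize(t[130:270,190:290,::-1],(418,600))]))
t=t.astype(int);m=(t[...,2]>t[...,0]+60)&(t[...,2]>90);k=np.zeros_like(m);k[145:200,195:235]=m[145:200,195:235];v,u=np.nonzero(k);print(u.min(),u.max(),v.min(),v.max(),cen(k))
# top edge predicted: disc at axis dist from yd; sample faces
for yd in(126,128,130,132,134):
    c=np.array([600.5+(234.5-yd)*.103,yd,145]);P=[c+np.array([.103*a,-.995*a,55]) for a in(-8,8)];print(yd,proj("top",P).ravel(),proj("side",P).ravel())
print(env.observe()["eef_pos"],env.observe()["joints"],atz("side",(327,303),0))
E
```

```text
206 217 152 192 (np.float64(210.81230769230768), np.float64(171.69846153846154))
126 [204.711 170.881 210.928 170.295] [283.473 149.135 286.109 151.883]
128 [203.93  170.954 210.147 170.368] [283.145 148.793 285.776 151.535]
130 [203.148 171.027 209.366 170.441] [282.818 148.451 285.443 151.188]
132 [202.367 171.101 208.585 170.514] [282.491 148.11  285.112 150.842]
134 [201.586 171.174 207.804 170.588] [282.165 147.77  284.78  150.496]
[ 531.166 -154.221  273.657] [-0.38  -0.12   1.824 -0.     1.428 -0.479] [ 561.871 -274.479   -0.   ]
```

View pics/c4.png

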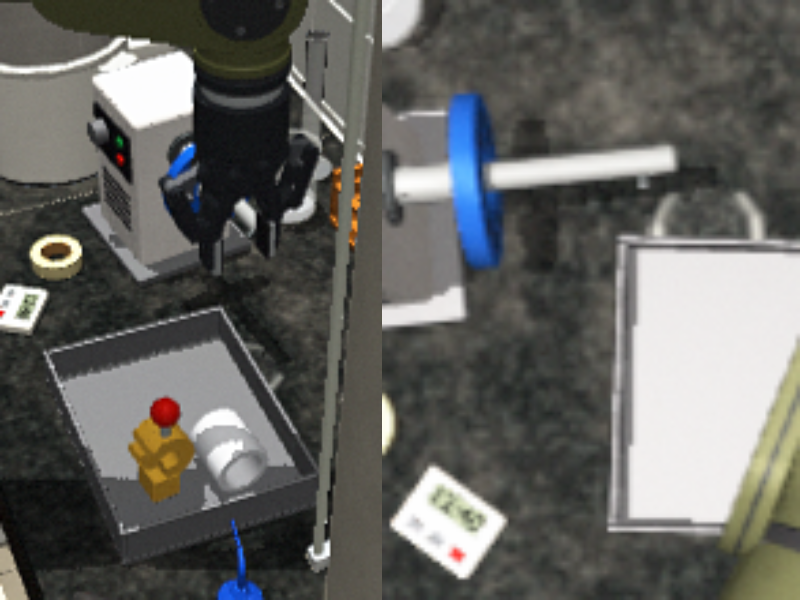

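Collar stands and sleeve lies in the tray. Next is the disc, at about y=121.

```bash
python3 - <<'E'
from h import *
print(go((612.5,121,272),down(.103+np.pi)))
E
```

```text
([0.2657, 0.1084, 0.0014], [0.0032, 0.0106, -1.5739])
```

Emit:
drive_tool(dp=[[0.04, 0.016, 0], [0.09, 0.035, 0], [0.14, 0.055, 0], [0.19, 0.075, 0], [0.24, 0.095, 0], [0.266, 0.108, 0], [0.266, 0.108, 0], [0.266, 0.108, 0], [0.266, 0.108, 0], [0.266, 0.108, 0], [0.266, 0.108, 0]], twist=[[0, 0, -0.18], [0, 0, -0.36], [0, 0, -0.54], [0, 0, -0.72], [0, 0, -0.9], [0, 0, -1.08], [0, 0, -1.26], [0, 0, -1.44], [0, 0, -1.572], [0, 0, -1.572], [0, 0, -1.572]], hand=[0, 0, 0, 0, 0, 0, 0, 0, 0, 0, 0])

```text
time_s: 28.22
eef_pos: [609.8, 121.9, 266.2]
orientation: [-0.05, 0.999, -0.0, -0.001]
ft_force: [-0.3, 0.6, 0.1]
finger_gap: 42.6
gripper_force: 0.0
```

```bash
python3 - <<'E'
from h import *
o=env.observe();print(o["joints"],o["eef_pos"],o["finger_gap"],go((612.5,121,173),down(.103+np.pi)))
s=snap("side")
P=proj("side",[[612.2+.103*a,121-.995*a,200] for a in(-8,8)]);print(P)
cv2.imwrite("pics/c5.png",cv2.resize(s[110:200,240:330,::-1],None,fx=6,fy=6,interpolation=cv2.INTER_CUBIC))
E
```

```text
[ 1.10974143e-01  4.43216003e-02  1.67638157e+00 -5.21950649e-05
  1.42223798e+00 -1.55907070e+00] [609.81925099 121.87079431 266.16744592] 42.56743311212187 ([-0.0027, -0.0011, 0.0932], [-0.0001, -0.0013, -0.0037])
[[284.29856466 149.99297879]
 [286.94759024 152.7541575 ]]
```

View pics/c5.png

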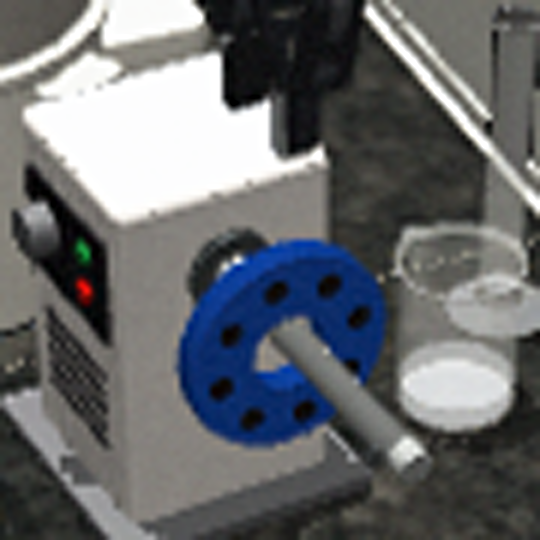

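The disc hangs free, with its rim top at about crop (290,245), as predicted. Descending with the fingers straddling it.

Emit:
drive_tool(dp=[[-0.002, -0.001, 0.03], [-0.002, -0.001, 0.06], [-0.002, -0.001, 0.08], [-0.002, -0.001, 0.092], [-0.002, -0.001, 0.092], [-0.002, -0.001, 0.092]], twist=[[0, 0, 0], [0, 0, 0], [0, 0, 0], [0, 0, 0], [0, 0, 0], [0, 0, 0]], hand=[0, 0, 0, 0, -0.2, -0.3])

```text
time_s: 29.02
eef_pos: [613.2, 121.3, 176.2]
orientation: [-0.05, 0.999, 0.0, 0.001]
ft_force: [0.1, -0.2, -0.4]
finger_gap: 29.9
gripper_force: 0.0
```

Emit:
drive_tool(dp=[[0, 0, 0.001], [0, 0, 0.001], [0, 0, 0.001], [0, 0, 0.001], [0, 0, 0.001]], twist=[[0, 0, 0], [0, 0, 0], [0, 0, 0], [0, 0, 0], [0, 0, 0]], hand=[-0.5, -0.7, -0.9, -0.9, -0.9], newtons=45)

```text
time_s: 29.65
eef_pos: [613.0, 121.3, 174.9]
orientation: [-0.051, 0.999, 0.0, 0.001]
ft_force: [-0.5, -0.4, 5.1]
finger_gap: 15.4
gripper_force: 46.5
```

Emit:
drive_tool(dp=[[0, 0, -0.003], [0, 0, -0.006], [0, 0, -0.009], [0, 0, -0.0115], [0, 0, -0.0115], [0, 0, -0.0115]], twist=[[0, 0, 0], [0, 0, 0], [0, 0, 0], [0, 0, 0], [0, 0, 0], [0, 0, 0]], hand=[-0.9, -0.9, -0.9, -0.9, -0.9, -0.9])

```text
time_s: 30.4
eef_pos: [612.4, 121.2, 185.2]
orientation: [-0.051, 0.999, -0.0, -0.0]
ft_force: [0.7, 0.2, -1.0]
finger_gap: 14.7
gripper_force: 45.7
```

Emit:
drive_tool(dp=[[0, -0.01, 0], [0, -0.022, 0], [0, -0.035, 0], [0, -0.048, 0], [0, -0.06, 0], [0, -0.072, 0], [0, -0.083, 0], [0, -0.09, 0], [0, -0.094, 0], [0, -0.094, 0]], twist=[[0, 0, 0], [0, 0, 0], [0, 0, 0], [0, 0, 0], [0, 0, 0], [0, 0, 0], [0, 0, 0], [0, 0, 0], [0, 0, 0], [0, 0, 0]], hand=[-0.9, -0.9, -0.9, -0.9, -0.9, -0.9, -0.9, -0.9, -0.9, -0.9])

```text
time_s: 31.65
eef_pos: [621.9, 27.6, 185.3]
orientation: [-0.05, 0.999, 0.0, -0.0]
ft_force: [0.3, -0.4, -1.3]
finger_gap: 14.8
gripper_force: 45.6
```

Emit:
drive_tool(dp=[[0, -0.004, 0], [0, -0.008, 0], [0, -0.012, 0], [0, -0.016, 0], [0, -0.02, 0], [0, -0.024, 0], [0, -0.028, 0]], twist=[[0, 0, 0], [0, 0, 0], [0, 0, 0], [0, 0, 0], [0, 0, 0], [0, 0, 0], [0, 0, 0]], hand=[-0.9, -0.9, -0.9, -0.9, -0.9, -0.9, -0.9])

```text
time_s: 32.52
eef_pos: [624.7, -0.5, 185.3]
orientation: [-0.051, 0.999, -0.0, -0.0]
ft_force: [0.1, -1.1, -1.3]
finger_gap: 15.3
gripper_force: 45.6
```

Emit:
drive_tool(dp=[[0, -0.015, 0], [0, -0.035, 0], [0, -0.05, -0.003], [0.03, -0.046, -0.005], [0.07, -0.04, -0.005], [0.11, -0.035, -0.005], [0.149, -0.03, -0.005], [0.149, -0.03, -0.005], [0.149, -0.03, -0.005]], twist=[[0, 0, 0], [0, 0, 0], [0, 0, 0], [0, 0, 0], [0, 0, 0], [0, 0, 0], [0, 0, 0], [0.1, 0, 0], [0.2, 0, 0]], hand=[-0.9, -0.9, -0.9, -0.9, -0.9, -0.9, -0.9, -0.9, -0.9])

```text
time_s: 33.65
eef_pos: [479.5, -46.3, 191.3]
orientation: [-0.049, 0.994, -0.101, 0.006]
ft_force: [-0.2, 0.7, -0.8]
finger_gap: 15.0
gripper_force: 45.6
```

```bash
python3 - <<'E'
from h import *
o=env.observe();print(o["joints"],o["eef_pos"],o["ft_force"])
R=down(.1+np.pi)*Ro.from_rotvec([.96,0,0]);print(go((480,-45,190),R),R.as_matrix()[:,2])
E
```

```text
[-0.09431023 -0.24639038  2.08106809 -0.2085375   1.27164449 -1.70604064] [479.45276543 -46.25926841 191.26782016] [-0.19781639  0.67058972 -0.82447915]
([-0.0007, 0.0014, 0.001], [0.7566, 0.0012, -0.0017]) [ 0.08178269 -0.81509902 -0.57351999]
```

Emit:
drive_tool(dp=[[0, 0, 0], [0, 0, 0], [0, 0, 0], [0, 0, 0], [0, 0, 0], [0, 0, 0]], twist=[[0.15, 0, 0], [0.3, 0, 0], [0.45, 0, 0], [0.6, 0, 0], [0.76, 0, 0], [0.76, 0, 0]], hand=[-0.9, -0.9, -0.9, -0.9, -0.9, -0.9])

```text
time_s: 34.4
eef_pos: [478.6, -44.5, 187.9]
orientation: [-0.047, 0.886, -0.461, 0.021]
ft_force: [0.8, -0.2, -1.8]
finger_gap: 15.2
gripper_force: 45.7
```

```bash
python3 - <<'E'
from h import *
o=env.observe();print(o["joints"],o["eef_pos"],o["ft_force"])
R=Ro.from_quat(o["orientation"]);print(go((480,-45,75),R),R.as_matrix()[:,2],R.as_matrix()[:,1])
s=snap("side");cv2.imwrite("pics/c6.png",cv2.resize(s[120:320,180:350,::-1],None,fx=2.9,fy=2.9,interpolation=cv2.INTER_CUBIC))
E
```

```text
[ 0.26589851 -0.07071681  2.13585727 -0.95535319  1.41737485 -1.07893748] [478.61685759 -44.50316889 187.91637938] [ 0.79817004 -0.23868445 -1.82259978]
([-0.0019, 0.092, 0.0654], [0.0, 0.0, 0.0]) [ 0.08065656 -0.81435116 -0.57474056] [-0.06320548  0.57128003 -0.81831791]
```

View pics/c6.png

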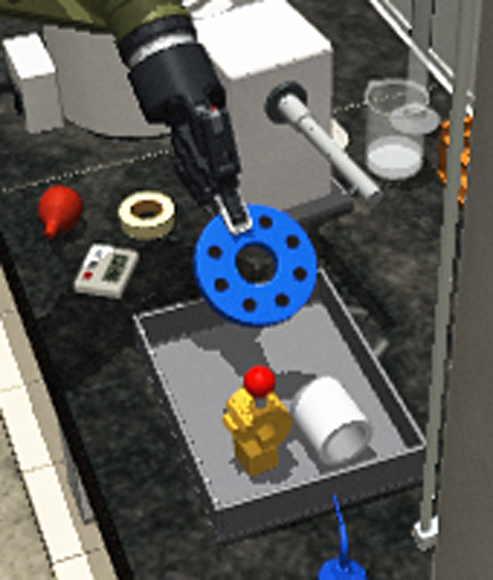

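The disc is tilted over the tray. The collar and sleeve are clear of its landing area.

Emit:
drive_tool(dp=[[0, 0.023, 0.016], [-0.001, 0.046, 0.033], [-0.002, 0.07, 0.05], [-0.002, 0.092, 0.065], [-0.002, 0.092, 0.065]], twist=[[0, 0, 0], [0, 0, 0], [0, 0, 0], [0, 0, 0], [0, 0, 0]], hand=[-0.9, -0.9, -0.9, -0.9, -0.9])

```text
time_s: 35.08
eef_pos: [481.1, -46.3, 77.1]
orientation: [-0.044, 0.886, -0.461, 0.022]
ft_force: [0.3, 0.1, -1.7]
finger_gap: 14.9
gripper_force: 45.8
```

Emit:
drive_tool(dp=[[0, 0.004, 0.0028], [0, 0.008, 0.0056], [0, 0.0105, 0.0073], [0, 0.0125, 0.0088], [0, 0.0125, 0.0088]], twist=[[0, 0, 0], [0, 0, 0], [0, 0, 0], [0, 0, 0], [0, 0, 0]], hand=[-0.9, -0.9, -0.9, -0.9, -0.9])

```text
time_s: 35.7
eef_pos: [481.5, -45.3, 62.3]
orientation: [-0.045, 0.886, -0.461, 0.023]
ft_force: [0.1, 1.0, -0.6]
finger_gap: 15.2
gripper_force: 45.8
```

Emit:
drive_tool(dp=[[0, 0.0016, 0.0011], [0, 0.0032, 0.0023], [0, 0.0045, 0.0031], [0, 0.0045, 0.0031]], twist=[[0, 0, 0], [0, 0, 0], [0, 0, 0], [0, 0, 0]], hand=[-0.9, -0.9, -0.9, -0.9])

```text
time_s: 36.2
eef_pos: [482.4, -45.2, 59.5]
orientation: [-0.044, 0.885, -0.463, 0.024]
ft_force: [-3.5, 5.9, 10.1]
finger_gap: 15.0
gripper_force: 47.4
```

```bash
python3 - <<'E'
from h import *
o=env.observe();print(o["joints"],o["eef_pos"],o["ft_force"],o["moment"])
R=Ro.from_quat(o["orientation"]);M=R.as_matrix();print(M)
# pivot about lower edge: 85mm ahead along z ; extra tilt b about tool x
for b in(.1,.2,.3):
    e=np.array([0,0,.085]);Q=Ro.from_rotvec([b,0,0]);print(b,e-Q.apply(e))
E
```

```text
[ 0.2644684   0.16668912  2.16324632 -1.0131657   1.27082085 -0.84502416] [482.4168312  -45.19524863  59.50623795] [-3.5010419   5.9100767  10.05052527] [-0.8280501   0.4438119  -0.68689679]
[[-0.99499789 -0.05568799  0.08293404]
 [-0.09988411  0.56740323 -0.81735961]
 [-0.00153993 -0.82155488 -0.57012736]]
0.1 [0.         0.00848584 0.00042465]
0.2 [0.         0.01688689 0.00169434]
0.3 [0.         0.02511922 0.0037964 ]
```

Emit:
drive_tool(dp=[[0, -0.002, -0.0015], [0, -0.002, -0.0015], [0, -0.002, -0.0015], [0, -0.002, -0.0015], [0, -0.002, -0.0015], [0, -0.002, -0.0015], [0, -0.002, -0.0015], [0, -0.002, -0.0015], [0, -0.002, -0.0015]], twist=[[0, 0, 0], [0, 0, 0], [0, 0, 0], [0, 0, 0], [0, 0, 0], [0, 0, 0], [0, 0, 0], [0, 0, 0], [0, 0, 0]], hand=[-0.7, -0.55, -0.4, -0.25, -0.1, 0.05, 0.2, 0.35, 0.5])

```text
time_s: 37.33
eef_pos: [483.6, -46.8, 64.5]
orientation: [-0.043, 0.884, -0.465, 0.025]
ft_force: [-5.0, -3.1, 21.7]
finger_gap: 63.7
gripper_force: 0.3
```

```bash
python3 - <<'E'
from h import *
s=snap("side");cv2.imwrite("pics/c7.png",cv2.resize(s[140:320,190:350,::-1],None,fx=3.2,fy=3.2,interpolation=cv2.INTER_CUBIC))
E
```

```text
(no output)
```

View pics/c7.png

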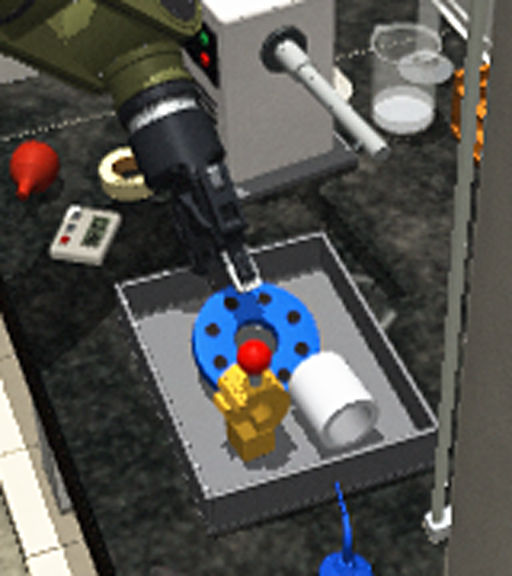

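Force is 21.7 N upward, so the lower finger probably touches the wall. I'll lift straight up a little to relieve it.

Emit:
drive_tool(dp=[[0, -0.004, -0.003], [0, -0.008, -0.006], [0, -0.008, -0.006]], twist=[[0, 0, 0], [0, 0, 0], [0, 0, 0]], hand=[0.5, 0.5, 0.5])

```text
time_s: 37.75
eef_pos: [481.5, -44.8, 69.4]
orientation: [-0.045, 0.886, -0.461, 0.024]
ft_force: [-0.3, 0.6, 0.1]
finger_gap: 64.0
gripper_force: 0.3
```

Emit:
drive_tool(dp=[[0, 0, -0.008], [0, 0, -0.018], [0, 0, -0.03], [0, -0.005, -0.05], [0, -0.03, -0.1], [0, -0.06, -0.15], [0, -0.06, -0.15]], twist=[[0, 0, 0], [0, 0, 0], [0, 0, 0], [0, 0, 0], [0, 0, 0], [0, 0, 0], [0, 0, 0]], hand=[0.5, 0.5, 0.5, 0.5, 0.5, 0.5, 0.5])

```text
time_s: 38.62
eef_pos: [475.4, 46.1, 210.8]
orientation: [-0.044, 0.887, -0.459, 0.029]
ft_force: [0.5, 0.6, -0.3]
finger_gap: 64.0
gripper_force: 0.0
```

```bash
python3 - <<'E'
from h import *
s=snap("side");t=snap("top");cv2.imwrite("pics/c8.png",np.hstack([cv2.resize(s[140:320,190:350,::-1],(480,540)),cv2.resize(t[180:265,235:345,::-1],(310,540))]))
E
```

```text
(no output)
```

View pics/c8.png

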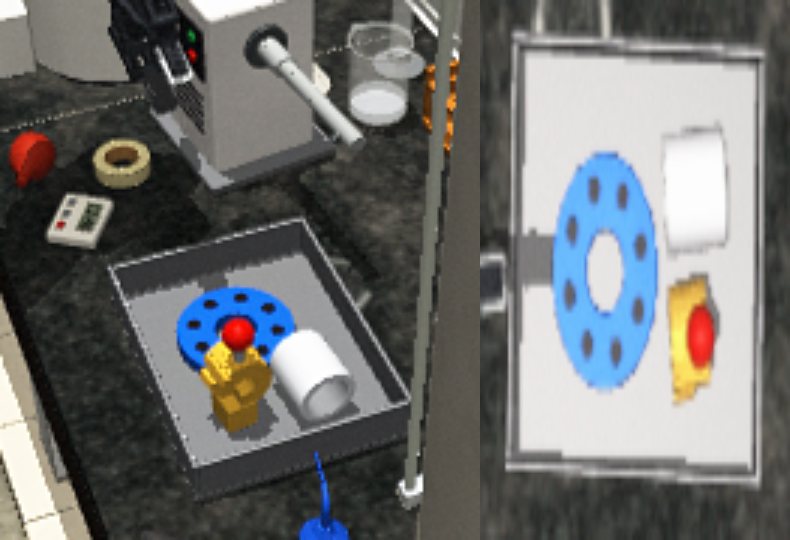

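All three parts are in the tray: the disc lies flat, the sleeve is on its side and the collar stands upright. The other bench items are unmoved and the gripper is clear, so I'm handing in.

```bash
python3 -c "
from station import env
print(env.job_done())"
```

```text
the job is handed in; nothing more can be done
None
```

The collar, sleeve and disc were slid off in the order asked and set down in the grey tray, nothing else on the bench looks moved in the last pictures, and the job is handed in at about 39 s; one brief 21.7 N contact (limit 40 N), probably a finger on the tray wall, came while releasing the disc.

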